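# Change over the sample drawers

## Robot

A 6-joint arm with a two-finger parallel gripper is mounted at the origin on a cart in front of the work surface, level with it; the furniture and walls round the work are solid. World frame = base frame: x ahead of the robot, y to its left, z up, the work surface at z = 0. Lengths are in m, angles in rad, forces in N, time in s.
With the tool pointing down it reaches from about 0.325 to 0.85 m from the base axis. Payload 4.4 kg.
Tool frame: the origin (TCP) lies at the very end of the fingers, on their centre line; the grasp point (between the pads) lies 19 mm behind it; z points along the fingers, y is the line along which they close (so a half turn about z gives the same grasp; the last joint's range is limited). The gripper opens to 94 mm and grips with 3 to 60 N. Pads are 16 mm wide; open, the fingers measure 119 mm over their backs; the gripper's body (75 mm by 177 mm) begins 78 mm behind the grasp point.
Start: joints at [-1.421, 0.207, 1.542, -0, 1.393, -0.15], TCP at [0.17, -0.549, 0.205] pointing down, gripper open.
Joint ranges: [-2.73, 2.73], [-0.86, 2.22], [0.23, 2.46], [-1.11, 4.25], [0.08, 2.63], [-2.82, 2.82]. Speed limits (rad/s): [2.79, 2.79, 3.14, 3.14, 3.14, 3.14].

## Interface

Orientations are given as [roll, pitch, yaw] about the fixed x, y, z axes, in that order (R = Rz(yaw) Ry(pitch) Rx(roll)).
In Python, from workcell import * gives the robot as it stands.
- The arm moves only by the tool play_rows, never from a script. Its arguments are lists of equal length, an entry for each row: "slide": the shift along the tool's x, y, z normalised to -1 to 1, where 1 is 50 mm, a list of three; "twist": the turn about the tool's z normalised to -1 to 1, where 1 is 0.15 rad. In form: {"slide": [[x, y, z], ...], "twist": [twist, ...]}. A call has 1 to 5 rows; each row shifts and turns the commanded pose from where the row before left it, along the tool's axes as they then stand; what a row does not reach is not made up. A row lasts 1/10 s, in which the tool goes at most 50 mm and 8.59 degrees, less where a joint would pass 70% of its speed; a pose out of reach is approached as far as the arm can. A call with a number of a shift or a turn outside -1 to 1 is refused whole. A call with a gripper value outside its range is refused whole. "fingers" is the finger opening in mm, from 0 to 94, set as the call begins (left out, the last holds). The fingers move at their own pace and stop on an object; the grip force is fixed at half the most. Time passes only in rows, so rows that do not move let the fingers close. It gives the time, the measured TCP pose, the force, the opening and the grip force at its end, in the units of the state.
- observe(): the state, without advancing time (a new reading comes with each control period).
- snapshot(name): name is "scene" or "top" or "wrist"; returns a dict with "pixels" (384x512x3 uint8, red, green, blue), "camera_matrix" (3x3 intrinsics, pixels), "world_to_cam" (4x4, takes a point from world to camera coordinates); the wrist camera has in their place "hand_eye" (4x4, takes a point from camera to tool coordinates, whose origin is the TCP and whose axes are the flange's). Camera axes: x right, y up, looking along -z (the intrinsics and any distortion apply to the point x, -y, -z); pixel columns grow to the right and rows downward; lengths in m; the calibration is good to about 2 mm. A picture is of the moment at which its call begins: read the wrist's pose just before it. There is no depth.
- job_done(): hands the job in; it is judged then, once.
The state is a dict: "t": time; "q": joint angles; "joint_vel": joint speeds; "joint_efforts": joint torques, N m; "ee_pos": TCP position; "tool_rot": TCP orientation; "ft_force": force on the tool from outside, world axes, zero at the start; "torque": the same for the moment, N m; "finger_gap": opening from 0.0 (shut) to 1.0 (fully open); "grasp_force": force on a finger pad.
Only numpy, scipy, OpenCV 4.12 (cv2) and the standard library are available. Lean on these libraries where they do the work, as an engineer would, in place of code of your own. Each camera call takes 0.05 s, during which the arm holds its last target. There are 200 camera calls.

## Task

Change over the two sample drawers: first push the open blue tray fully home under its cover, then hook a fingertip behind the orange tray's upturned lip and draw that tray out along its rail as far as it goes. Never have both trays out at once. Work with the fingertips alone: do not pinch the lips, do not touch the tubes, and leave the other things on the worktop where they are.

Things in the scene. Friction and masses are not known exactly. Their poses are not given: they have to be found in the camera images.
- blue_tray (a joint): travel in m of the tray of the blue sample drawer: 0 = fully home, 0.11 = out at its stop. About 3 N sliding friction; stays where left. Fixed low white cover with a blue plate on top, 184 long, 144 wide, top 64 mm above the worktop, open toward the robot. Tray 108 wide, floor 9 to 12 mm above the worktop, side edges to 23 mm.
- blue_lip_inner: rear half of the upturned blue lip at the tray's front end: 5 thick, 112 wide (y), top 50 mm above the worktop. Origin mid-width, mid-thickness of the 10 mm lip, at its foot (z 9 mm). Own x is the rail: the tray opens along -x. Face to hook: 5 mm behind the origin (+x). Tray home: an open well 68 mm long lies between that face and the cover. Moves with the tray.
- blue_lip_front: front half of the same blue lip, a label plate 5 thick, 112 wide, top 42 mm above the worktop; same origin and axes; its front face lies 5 mm in front of the origin (own -x).
- blue_cradle: grey cradle fixed in the blue tray holding four yellow-capped sample tubes, lying along the tray; they reach up to about 38 mm above the worktop and begin about 110 mm behind the lip (own +x). Origin 3 mm above the lip's origin; same axes.
- orange_tray (a joint): travel in m of the tray of the orange sample drawer: 0 = fully home, 0.11 = out at its stop. About 3 N sliding friction; stays where left. Fixed low white cover with an orange plate on top, 184 long, 144 wide, top 64 mm above the worktop, open toward the robot. Tray 108 wide, floor 9 to 12 mm above the worktop, side edges to 23 mm.
- orange_lip_inner: rear half of the upturned orange lip at the tray's front end: 5 thick, 112 wide (y), top 50 mm above the worktop. Origin mid-width, mid-thickness of the 10 mm lip, at its foot (z 9 mm). Own x is the rail: the tray opens along -x. Face to hook: 5 mm behind the origin (+x). Tray home: an open well 68 mm long lies between that face and the cover. Moves with the tray.
- orange_lip_front: front half of the same orange lip, a label plate 5 thick, 112 wide, top 42 mm above the worktop; same origin and axes; its front face lies 5 mm in front of the origin (own -x).
- orange_cradle: grey cradle fixed in the orange tray holding one red-capped and three yellow-capped sample tubes, lying along the tray; they reach up to about 38 mm above the worktop and begin about 110 mm behind the lip (own +x). Origin 3 mm above the lip's origin; same axes.
- beaker: clear plastic beaker, 72 dia x 95 high, standing loose; origin at its underside. A bystander.
- cup: sample cup with red screw lid, 64 dia x 72 high, standing loose; origin at its underside. A bystander.
- roll: white label roll, 66 dia x 24 high, lying flat, loose; origin at its underside. A bystander.
- pipette: white and orange pipette, 37x236x21, lying loose, long in its own y; origin at its underside. A bystander.
- marker: black marker pen, 12x131x14, lying loose, long in its own y; origin at its underside. A bystander.

How it is judged:
On the way, in this order (a step that is already met when the one before it is completed fails the run):
1. the blue tray is fully home (within 6 mm) while the orange tray is still in (value of joint blue_tray below 0.006 m and value of joint orange_tray below 0.03 m), for 0.2 s.
2. the orange tray is being drawn out by fingers behind its lip (value of joint blue_tray below 0.006 m and value of joint orange_tray above 0.035 m and contact force between the fingers and orange_lip_inner above 0.5 N), for 0.05 s.
3. the orange tray has reached its stop (within 8 mm) (value of joint blue_tray below 0.006 m and value of joint orange_tray above 0.102 m), for 0.2 s.
At the end, for the whole second after the job is handed in: The blue tray is home (within 6 mm), the orange tray is out at its stop (within 8 mm), both are at rest, and each bystander is within 15 mm of where it stood (all of step 3 and velocity of joint blue_tray between -0.005 and 0.005 m/s and velocity of joint orange_tray between -0.005 and 0.005 m/s and distance of each of beaker, cup, roll, pipette, marker from where it was at the start of the episode below 0.015 m); the robot touches nothing.
It fails at once if both trays are out by more than 30 mm at once (value of joint each of blue_tray, orange_tray above 0.03 m).
It fails at once if a lip is pinched (fingers press its front and inner faces at once) ((contact force between the fingers and blue_lip_inner above 1 N and contact force between the fingers and blue_lip_front above 1 N) or (contact force between the fingers and orange_lip_inner above 1 N and contact force between the fingers and orange_lip_front above 1 N)).
It fails at once if the tubes in a tray or their cradle are touched with more than 1 N (contact force between any of the fingers, the arm and blue_cradle above 1 N or contact force between any of the fingers, the arm and orange_cradle above 1 N).
It fails at once if a loose bystander (beaker, cup, label roll, pipette, marker) is lifted or moved by more than 15 mm (distance of any of beaker, cup, roll, pipette, marker from where it was at the start of the episode above 0.015 m).
It also fails if it takes over 48 s, if anything falls off the work surface, if the arm or the gripper's body presses on something with over 40 N, if the wrist force passes 120 N, or if a joint passes its speed limit or range.

## Working session

There is one attempt and no reset: what is moved stays moved. The work goes in short steps, Python scripts to look and compute and a tool call to move; the robot and the scene stay as the last step left them, time stands still between calls to the robot, and variables do not carry over. Pictures are saved under pics/ and viewed, at most 10 in all, crops included, and the job is handed in when it is done.

Besides the shell and the picture viewer there is one more tool, called after "Emit:" in YAML: its name, and indented under it one key for each argument. play_rows: Moves the arm, as the interface text tells. Its arguments: {"type":"object","properties":{"slide":{"type":"array","items":{"type":"array","items":{"type":"number"}}},"twist":{"type":"array","items":{"type":"number"}},"fingers":{"type":"number"}},"required":["slide","twist"]}

```bash
mkdir -p pics
cat > h.py <<'E'
from workcell import *
import numpy as np, cv2
from scipy.spatial.transform import Rotation as R
def ray(s,u,v,z):
    K=s["camera_matrix"];T=np.linalg.inv(s["world_to_cam"])
    d=np.linalg.inv(K)@np.array([u,v,1.]);d=T[:3,:3]@np.array([d[0],-d[1],-d[2]]);o=T[:3,3]
    return o+d*(z-o[2])/d[2]
def proj(s,p):
    c=(s["world_to_cam"]@np.append(p,1))[:3];q=s["camera_matrix"]@np.array([c[0],-c[1],-c[2]]);return q[:2]/q[2]
E
python3 - <<'E'
from h import *
o=observe();print(o["t"],o["ee_pos"],o["tool_rot"],o["finger_gap"])
for n in("top","scene"):
    s=snapshot(n);cv2.imwrite(f"pics/{n}.png",cv2.resize(s["pixels"][:,:,::-1],(800,600),interpolation=cv2.INTER_CUBIC));np.save(n,s,allow_pickle=True)
    print({k:v for k,v in s.items() if k!="pixels"})
E
```

```text
0.0 [ 0.1702313  -0.54837955  0.20429417] [-3.13934146e+00 -3.32501292e-04  3.00831882e-01] 1.0006122353963778
{'camera_matrix': array([[438.64742701,   0.        , 254.85558128],
       [  0.        , 438.64742701, 190.84941173],
       [  0.        ,   0.        ,   1.        ]]), 'world_to_cam': array([[-0.00798865, -0.99974813, -0.02097276,  0.06544727],
       [ 0.98299237, -0.01169948,  0.18327334, -0.50718296],
       [-0.18347255, -0.01915196,  0.98283825, -1.30509158],
       [ 0.        ,  0.        ,  0.        ,  1.        ]])}
{'camera_matrix': array([[431.09242831,   0.        , 256.67112182],
       [  0.        , 431.09242831, 188.34863172],
       [  0.        ,   0.        ,   1.        ]]), 'world_to_cam': array([[-0.4658519 , -0.88462908, -0.02033224,  0.27541485],
       [ 0.43657817, -0.24977013,  0.86429994, -0.25578519],
       [-0.76966324,  0.39375916,  0.50256564, -0.98698037],
       [ 0.        ,  0.        ,  0.        ,  1.        ]])}
```

View pics/top.png

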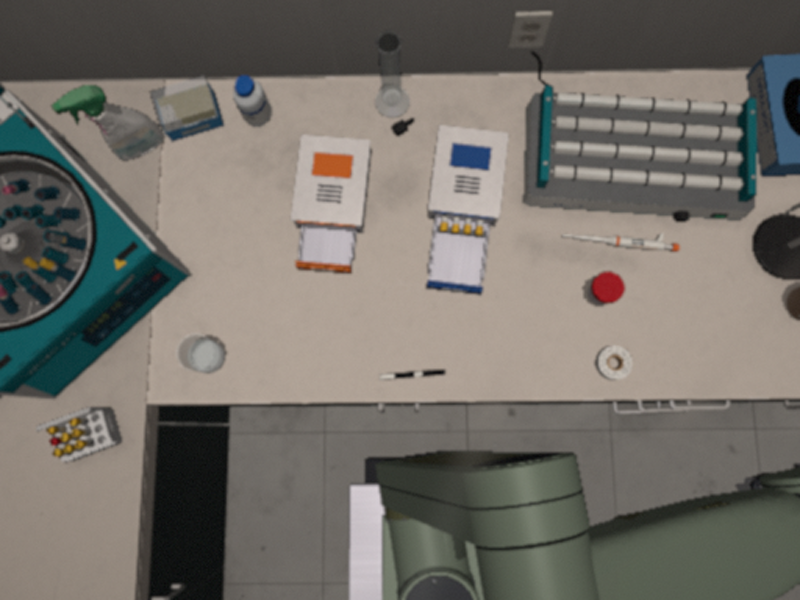

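View pics/scene.png

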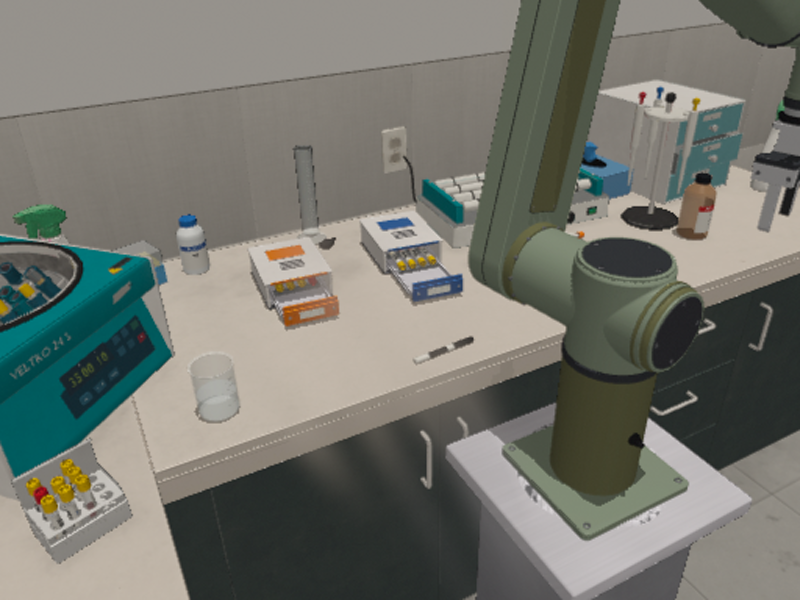

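Top view (800x600): orange lip at about (324,267), its tray nearly home. Blue lip is at (455,289), tray open. The marker is at (413,374), in front of the drawers, and the beaker at (203,354). I'll measure the lips and cover plates.

Run:
```python
from h import *
s=np.load("top.npy",allow_pickle=True).item();im=s["pixels"]
hsv=cv2.cvtColor(im,cv2.COLOR_RGB2HSV)
print("cam",np.linalg.inv(s["world_to_cam"])[:3,3])
for n,lo,hi,box in(("orange",(5,130,90),(18,255,255),(180,80,240,180)),("blue",(105,120,50),(125,255,255),(265,80,330,195))):
    m=cv2.inRange(hsv,lo,hi);k=np.zeros_like(m);x0,y0,x1,y1=box;k[y0:y1,x0:x1]=m[y0:y1,x0:x1]
    c,_=cv2.findContours(k,cv2.RETR_EXTERNAL,cv2.CHAIN_APPROX_NONE)
    for q in c:
        if cv2.contourArea(q)<15: continue
        r=cv2.minAreaRect(q);b=cv2.boxPoints(r)
        z=0.064 if r[0][1]<130 else 0.05
        print(n,np.round(r[0],1),cv2.contourArea(q));
        for p in b: print("   ",np.round(p,1),np.round(ray(s,*p,z),3))
for n,p,z in(("marker L",(381,377),.01),("marker R",(445,373),.01),("beaker",(205,352),.0),
 ("ocovTL",(303,136),.064),("ocovTR",(371,140),.064),("ocovBL",(293,222),.064),("ocovBR",(363,228),.064),
 ("bcovTL",(440,127),.064),("bcovTR",(508,132),.064),("bcovBL",(430,213),.064),("bcovBR",(498,220),.064),("cup",(607,288),.07)):
    print(n,np.round(ray(s,p[0]/1.5625,p[1]/1.5625,z),3))
```

```text
cam [0.25963134 0.03450195 1.37701966]
orange [206.5 170.3] 85.0
    [189.7 170.9] [0.573 0.263 0.05 ]
    [190.  166.9] [0.586 0.262 0.05 ]
    [223.3 169.7] [0.575 0.158 0.05 ]
    [222.9 173.7] [0.563 0.159 0.05 ]
orange [212.3 105.4] 298.0
    [199.7 111.4] [0.762 0.232 0.064]
    [200.8  97.5] [0.809 0.23  0.064]
    [224.8  99.4] [0.801 0.153 0.064]
    [223.8 113.2] [0.755 0.156 0.064]
blue [290.5 183.4] 46.5
    [273.8 182.9] [0.532 0.002 0.05 ]
    [274.1 180.1] [0.541 0.001 0.05 ]
    [307.2 184. ] [ 0.527 -0.101  0.05 ]
    [306.9 186.8] [ 0.518 -0.1    0.05 ]
blue [300.7  99.9] 256.0
    [288.7 104.9] [ 0.78  -0.049  0.064]
    [290.1  92.3] [ 0.821 -0.054  0.064]
    [312.8  94.9] [ 0.812 -0.126  0.064]
    [311.4 107.4] [ 0.77  -0.12   0.064]
marker L [0.356 0.097 0.01 ]
marker R [ 0.363 -0.031  0.01 ]
beaker [0.41  0.454 0.   ]
ocovTL [0.845 0.252 0.064]
ocovTR [0.833 0.113 0.064]
ocovBL [0.662 0.269 0.064]
ocovBR [0.648 0.129 0.064]
bcovTL [ 0.859 -0.028  0.064]
bcovTR [ 0.846 -0.166  0.064]
bcovBL [ 0.677 -0.005  0.064]
bcovBR [ 0.66  -0.139  0.064]
cup [ 0.519 -0.344  0.07 ]
```

Emit:
play_rows:
  slide:
    - [0,0,0]
    - [0,0,0]
    - [0,0,0]
    - [0.36,-0.77,0]
    - [0.36,-0.77,0]
  twist: [0.95,0.95,0.95,0,0]
  fingers: 0

```text
t: 0.6
ee_pos: [0.2156, -0.4766, 0.2046]
tool_rot: [-3.14, 0.0, -0.129]
ft_force: [0.1, 0.8, 0.2]
finger_gap: 0.61
grasp_force: 0.0
```

Emit:
play_rows:
  slide:
    - [0.36,-0.77,0]
    - [0.36,-0.77,0]
    - [0.36,-0.77,0]
    - [0.36,-0.77,0]
    - [0.36,-0.77,0]
  twist: [0,0,0,0,0]

```text
t: 1.1
ee_pos: [0.3298, -0.2959, 0.2051]
tool_rot: [-3.141, 0.0, -0.127]
ft_force: [0.5, 0.0, 0.6]
finger_gap: 0.188
grasp_force: 0.0
```

Emit:
play_rows:
  slide:
    - [0.36,-0.77,0]
    - [0.36,-0.77,0]
    - [0.36,-0.77,0]
    - [0.36,-0.77,0]
    - [0.36,-0.77,0]
  twist: [0,0,0,0,0]

```text
t: 1.6
ee_pos: [0.4433, -0.1164, 0.2051]
tool_rot: [-3.142, 0.0, -0.127]
ft_force: [1.3, -0.3, -0.2]
finger_gap: 0.002
grasp_force: 0.0
```

Emit:
play_rows:
  slide:
    - [0.36,-0.77,0]
    - [0.36,-0.77,0]
    - [0,0,0.5]
    - [0,0,0.5]
    - [0,0,0]
  twist: [0,0,0,0,0]

```text
t: 2.1
ee_pos: [0.485, -0.0448, 0.1514]
tool_rot: [-3.14, 0.009, -0.125]
ft_force: [-0.6, 0.2, 0.4]
finger_gap: 0.003
grasp_force: 0.0
```

Run:
```python
from h import *
o=observe();print(o["t"],o["ee_pos"],o["tool_rot"])
for n in("wrist","top"):
    s=snapshot(n);np.save(n+"2",s,allow_pickle=True)
    im=s["pixels"][:,:,::-1]
    if n=="wrist": print(s["hand_eye"],s["camera_matrix"]);a=im
    else: a2=im[60:240,120:360]
cv2.imwrite("pics/w2.png",a);cv2.imwrite("pics/t2.png",cv2.resize(a2,(800,600),interpolation=cv2.INTER_CUBIC))
```

```text
2.1 [ 0.48500897 -0.04484128  0.15142344] [-3.14033225  0.00904927 -0.12549998]
[[ 4.28145489e-04  9.69948645e-01  2.43309357e-01  7.10933919e-02]
 [ 9.99999265e-01 -6.91357198e-04  9.96409699e-04 -2.01657431e-03]
 [ 1.13467991e-03  2.43308751e-01 -9.69948228e-01 -1.78693475e-01]
 [ 0.00000000e+00  0.00000000e+00  0.00000000e+00  1.00000000e+00]] [[286.73744585   0.         257.73449625]
 [  0.         286.73744585 186.61183655]
 [  0.           0.           1.        ]]
```

View pics/w2.png

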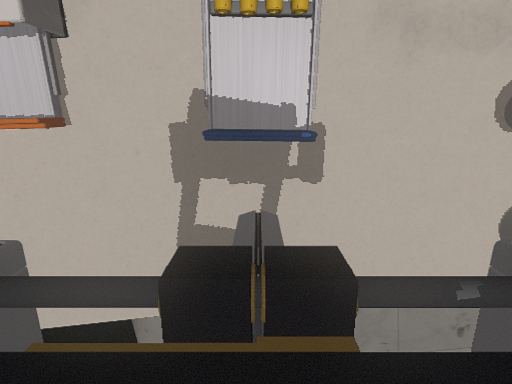

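View pics/t2.png

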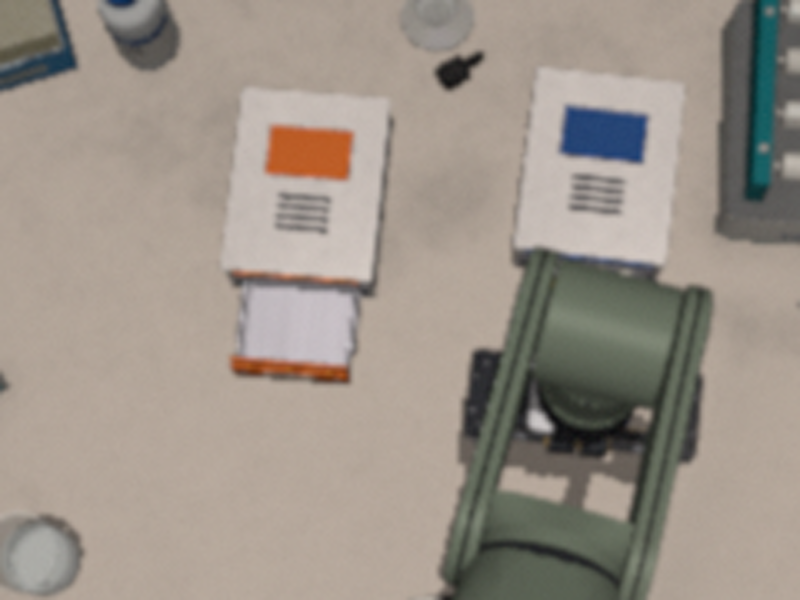

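Wrist view: the blue lip is square to the tool at (260,135), centred, and the fingers are in front of it. Next I lower and push.

Emit:
play_rows:
  slide:
    - [0,0,0.7]
    - [0,0,0.7]
    - [0,0,0.7]
    - [0,0,0.38]
    - [0,0,0]
  twist: [0,0,0,0,0]

```text
t: 2.7
ee_pos: [0.4868, -0.0464, 0.03]
tool_rot: [-3.141, 0.004, -0.128]
ft_force: [-0.1, -0.6, 0.2]
finger_gap: 0.003
grasp_force: 0.0
```

Emit:
play_rows:
  slide:
    - [0.25,0,0]
    - [0.25,0,0]
    - [0.25,0,0]
    - [0.25,0,0]
    - [0.2,0,0]
  twist: [0,0,0,0,0]

```text
t: 3.2
ee_pos: [0.5493, -0.0549, 0.0338]
tool_rot: [3.141, -0.002, -0.127]
ft_force: [-3.4, -0.6, 2.3]
finger_gap: 0.007
grasp_force: 1.7
```

Emit:
play_rows:
  slide:
    - [0.15,0,0]
    - [0.15,0,0]
    - [0.1,0,0]
    - [0.1,0,0]
    - [0,0,0]
  twist: [0,0,0,0,0]

```text
t: 3.7
ee_pos: [0.5739, -0.0572, 0.0315]
tool_rot: [-3.141, -0.002, -0.127]
ft_force: [-0.9, 0.7, -0.3]
finger_gap: 0.003
grasp_force: 0.1
```

Emit:
play_rows:
  slide:
    - [0.06,0,0.03]
    - [0.06,0,0.03]
    - [0.06,0,0]
    - [0.06,0,0]
    - [0,0,0]
  twist: [0,0,0,0,0]

```text
t: 4.2
ee_pos: [0.5849, -0.0586, 0.028]
tool_rot: [-3.141, -0.0, -0.127]
ft_force: [-1.3, -0.5, -1.0]
finger_gap: 0.003
grasp_force: 0.8
```

Emit:
play_rows:
  slide:
    - [0.04,0,0]
    - [0.03,0,0]
    - [0.03,0,0]
  twist: [0,0,0]

```text
t: 4.5
ee_pos: [0.5885, -0.059, 0.028]
tool_rot: [-3.141, 0.003, -0.127]
ft_force: [-6.7, 0.2, 2.7]
finger_gap: 0.007
grasp_force: 3.5
```

Emit:
play_rows:
  slide:
    - [0.04,0,0]
    - [0.04,0,0]
    - [0,0,0]
  twist: [0,0,0]

```text
t: 4.8
ee_pos: [0.5885, -0.059, 0.028]
tool_rot: [-3.142, 0.012, -0.126]
ft_force: [-15.3, 0.7, 9.1]
finger_gap: 0.006
grasp_force: 7.2
```

Emit:
play_rows:
  slide:
    - [0.04,0,0]
    - [0.04,0,0]
    - [0,0,0]
  twist: [0,0,0]

```text
t: 5.1
ee_pos: [0.5885, -0.059, 0.0281]
tool_rot: [3.142, 0.021, -0.126]
ft_force: [-23.2, 1.1, 17.8]
finger_gap: 0.005
grasp_force: 12.0
```

Emit:
play_rows:
  slide:
    - [-0.4,0,0]
    - [-0.4,0,0]
    - [0,0,-0.8]
    - [0,0,-0.8]
    - [0,0,-0.8]
  twist: [0,0,0,0,0]

```text
t: 5.6
ee_pos: [0.5594, -0.0556, 0.1508]
tool_rot: [3.141, -0.004, -0.127]
ft_force: [0.9, 0.2, 0.6]
finger_gap: 0.004
grasp_force: 0.0
```

Emit:
play_rows:
  slide:
    - [0,-0.75,0]
    - [0,-0.75,0]
    - [0,-0.75,0]
    - [0,-0.75,0]
    - [0,-0.75,0]
  twist: [0,0,0,0,-0.16]

```text
t: 6.1
ee_pos: [0.5838, 0.1325, 0.1499]
tool_rot: [-3.14, -0.006, -0.102]
ft_force: [0.0, 0.5, -0.4]
finger_gap: 0.005
grasp_force: 0.0
```

Emit:
play_rows:
  slide:
    - [0,-0.75,0]
    - [0,-0.75,0]
    - [0,0,0]
    - [0,0,0]
  twist: [0,0,0,0]

```text
t: 6.5
ee_pos: [0.5904, 0.2062, 0.1492]
tool_rot: [-3.141, -0.003, -0.101]
ft_force: [-0.2, -0.7, -0.6]
finger_gap: 0.007
grasp_force: 0.0
```

Run:
```python
from h import *
o=observe();print(o["t"],o["ee_pos"],o["tool_rot"])
for n in("wrist","top"):
    s=snapshot(n);np.save(n+"3",s,allow_pickle=True)
    cv2.imwrite(f"pics/{n}3.png",s["pixels"][:,:,::-1])
```

```text
6.5 [0.59044761 0.20619228 0.14922434] [-3.14118663e+00 -3.13403984e-03 -1.00797824e-01]
```

View pics/wrist3.png

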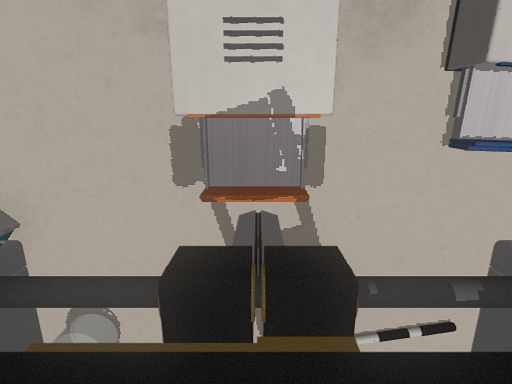

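Wrist view: orange lip rear edge is at row ~187, columns 201–309. The cover front edge is at row ~116, and everything is square to the tool. The blue lip at (485,145) is near its cover. I'll cast these to points.

Run:
```python
from h import *
s=np.load("wrist3.npy",allow_pickle=True).item()
p=np.array([0.59044761,0.20619228,0.14922434]);Rt=R.from_euler('xyz',[-3.14118663,-0.003134,-0.100798]).as_matrix()
K=s["camera_matrix"];H=s["hand_eye"]
def w(u,v,z):
    d=np.linalg.inv(K)@np.array([u,v,1.]);d=Rt@H[:3,:3]@np.array([d[0],-d[1],-d[2]]);o=p+Rt@H[:3,3]
    x=o+d*(z-o[2])/d[2];return np.round(x,4),np.round(Rt.T@(x-p),4)
for n,a in dict(oriL=(203,187,.05),oriR=(307,187,.05),ofront=(255,195,.042),ocovL=(176,114,.064),ocovR=(335,114,.064),
  blueL=(452,139,.05),bluecov=(465,67,.064)).items(): print(n,*w(*a))
```

```text
oriL [0.5975 0.2628 0.05  ] [ 0.001  -0.057   0.0993]
oriR [0.5871 0.1594 0.05  ] [0.0011 0.0469 0.0992]
ofront [0.5818 0.2123 0.042 ] [-0.0095 -0.0051  0.1072]
ocovL [0.6696 0.2739 0.064 ] [ 0.0717 -0.0753  0.0855]
ocovR [0.6554 0.1326 0.064 ] [0.0718 0.0667 0.0854]
blueL [0.6206 0.0183 0.05  ] [0.0486 0.184  0.0993]
bluecov [0.6834 0.0201 0.064 ] [0.111  0.1758 0.0855]
```

Emit:
play_rows:
  slide:
    - [0.33,-0.05,0]
    - [0.33,-0.05,0]
    - [0,0,0.6]
    - [0,0,0.4]
    - [0,0,0]
  twist: [0,0,0,0,0]

```text
t: 7.1
ee_pos: [0.6201, 0.2046, 0.0947]
tool_rot: [3.139, 0.007, -0.105]
ft_force: [-0.7, -0.2, -0.3]
finger_gap: 0.006
grasp_force: 0.0
```

Emit:
play_rows:
  slide:
    - [0,0,0.5]
    - [0,0,0.5]
    - [0,0,0.4]
    - [0,0,0]
    - [0,0,0]
  twist: [0,0,0,0,0]

```text
t: 7.6
ee_pos: [0.6234, 0.2064, 0.0296]
tool_rot: [-3.141, -0.001, -0.104]
ft_force: [0.1, -0.4, 0.4]
finger_gap: 0.002
grasp_force: 0.0
```

Emit:
play_rows:
  slide:
    - [-0.16,0,0]
    - [-0.16,0,0]
    - [-0.16,0,0]
    - [-0.16,0,0]
    - [-0.16,0,0]
  twist: [0,0,0,0,0]

```text
t: 8.1
ee_pos: [0.5837, 0.2112, 0.0294]
tool_rot: [-3.141, -0.004, -0.102]
ft_force: [3.3, -0.4, -0.2]
finger_gap: 0.004
grasp_force: 1.7
```

Hooked: 3.3 N, which matches the sliding friction. Continue drawing.

Emit:
play_rows:
  slide:
    - [-0.16,0,0]
    - [-0.16,0,0]
    - [-0.16,0,0]
    - [-0.16,0,0]
    - [-0.16,0,0]
  twist: [0,0,0,0,0]

```text
t: 8.6
ee_pos: [0.5428, 0.2154, 0.0288]
tool_rot: [-3.141, -0.001, -0.103]
ft_force: [2.7, -0.0, 2.0]
finger_gap: 0.01
grasp_force: 1.7
```

Emit:
play_rows:
  slide:
    - [-0.16,0,0]
    - [-0.16,0,0]
    - [-0.16,0,0]
    - [-0.1,0,0]
    - [-0.06,0,0]
  twist: [0,0,0,0,0]

```text
t: 9.1
ee_pos: [0.5103, 0.2186, 0.0282]
tool_rot: [3.142, 0.001, -0.102]
ft_force: [1.8, -0.3, 0.4]
finger_gap: 0.004
grasp_force: 1.6
```

Emit:
play_rows:
  slide:
    - [-0.06,0,0]
    - [-0.06,0,0]
    - [-0.06,0,0]
    - [-0.04,0,0]
    - [0,0,0]
  twist: [0,0,0,0,0]

```text
t: 9.6
ee_pos: [0.4994, 0.2197, 0.0282]
tool_rot: [3.141, 0.001, -0.103]
ft_force: [1.6, 0.8, 0.9]
finger_gap: 0.004
grasp_force: 0.9
```

Emit:
play_rows:
  slide:
    - [-0.06,0,0]
    - [-0.06,0,0]
    - [-0.06,0,0]
    - [0,0,0]
  twist: [0,0,0,0]

```text
t: 10.0
ee_pos: [0.4932, 0.2203, 0.0285]
tool_rot: [-3.141, -0.005, -0.102]
ft_force: [8.1, -0.3, -5.8]
finger_gap: 0.003
grasp_force: 4.1
```

Emit:
play_rows:
  slide:
    - [-0.04,0,0]
    - [-0.04,0,0]
    - [-0.04,0,0]
    - [0,0,0]
  twist: [0,0,0,0]

```text
t: 10.4
ee_pos: [0.4933, 0.2204, 0.0293]
tool_rot: [-3.14, -0.017, -0.102]
ft_force: [20.1, -3.1, -15.4]
finger_gap: 0.003
grasp_force: 9.9
```

At the stop: the tip is stationary while the force rises. Now I back off the lip, lift clear and check.

Emit:
play_rows:
  slide:
    - [0.2,0,0]
    - [0.2,0,0]
    - [0,0,0]
    - [0,0,-0.5]
    - [0,0,-0.7]
  twist: [0,0,0,0,0]

```text
t: 10.9
ee_pos: [0.5013, 0.2184, 0.086]
tool_rot: [3.139, 0.009, -0.103]
ft_force: [0.8, 0.3, -0.3]
finger_gap: 0.004
grasp_force: 0.0
```

Emit:
play_rows:
  slide:
    - [0,0,-0.8]
    - [0,0,-0.8]
    - [-0.8,0,0]
    - [-0.8,0,0]
    - [0,0,0]
  twist: [0,0,0,0,0]

```text
t: 11.4
ee_pos: [0.419, 0.2272, 0.1668]
tool_rot: [3.14, 0.007, -0.1]
ft_force: [0.4, 0.5, -0.1]
finger_gap: 0.005
grasp_force: 0.0
```

Run:
```python
from h import *
o=observe();print(o["t"],o["ee_pos"],o["ft_force"])
s=snapshot("wrist");cv2.imwrite("pics/w4.png",s["pixels"][:,:,::-1])
s=snapshot("top");cv2.imwrite("pics/t4.png",cv2.resize(s["pixels"][:,:,::-1],(800,600)))
```

```text
11.4 [0.41903319 0.2272272  0.1668058 ] [ 0.41945145  0.52668081 -0.14081194]
```

View pics/w4.png

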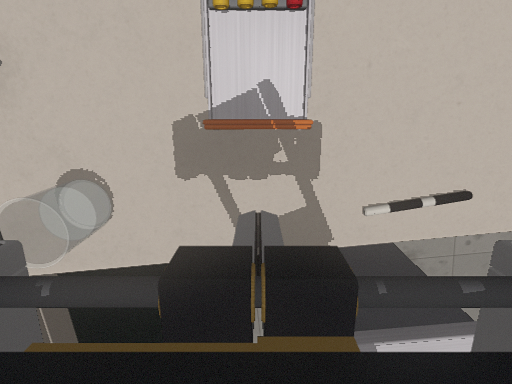

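View pics/t4.png

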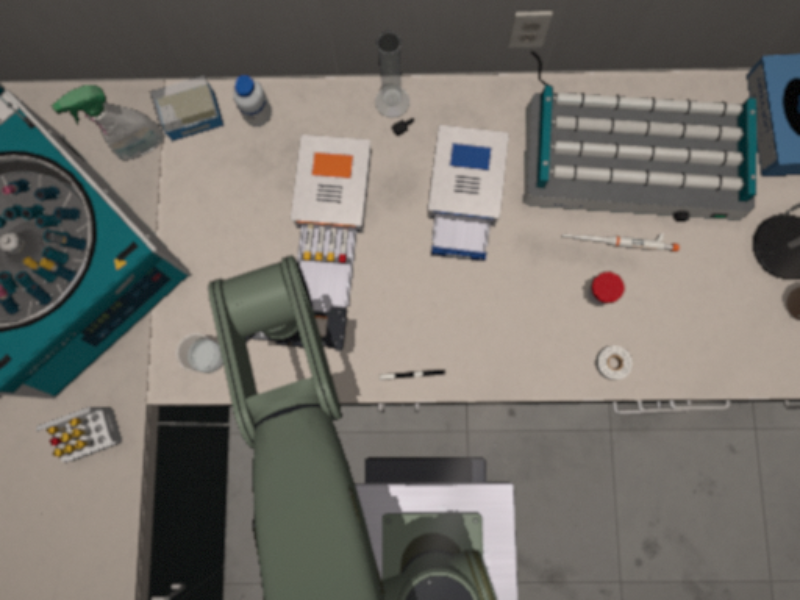

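Wrist view: the orange lip is at (258,124), with its tubes exposed at the top and the gripper clear. Top view: orange lip is out, blue lip at (459,253) is home, and the marker, beaker, cup, roll and pipette look unmoved.

```bash
python3 -c "
from workcell import *
print(job_done())"
```

```text
the job is handed in; nothing more can be done
None
```

The blue tray was pushed home to its stop, then the orange tray was drawn out by its lip to its stop; no bystander appears to have moved, the arm was clear of everything, and the job was handed in at about 11.5 s (no verdict was returned).

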